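Lock the grain hopper and hang the sample pail

TASK

Turn the steel lock collar on the collection hopper clockwise (seen from above) by its lever until its white pointer ridge lines up with the single white bar on the hopper's gray cap, the locked mark, and leave it there. Then hang the small aluminium pail by its handle on the hook of the stand, so that it hangs free and still. Leave the other loose things where they are.

Things in the scene. Friction and masses are not known exactly. Their poses are not given: they have to be found in the camera images.
- collar (a joint): angle of the lock collar about the hopper's vertical axis (rad). 0 = pointer between the two small round studs (open), grows clockwise seen from above; 1.40 = pointer at the single bar (locked); hard stop only at 1.9, so the collar can overrun. It stays where left; turning takes about 4 N at the lever. It starts between 0.1 and 0.6.
- collar_axis (a point): point on the vertical axis of hopper and collar, 150 mm above the counter. The hopper is a steel drum of 62 mm radius, cap top at 157 mm; the collar is a steel ring of 80 mm outer radius, 130 to 148 mm above the counter. A chute slopes from the hopper (under the collar) up to the tall meter box, away from the lever's arc.
- collar_grip (a point): point to grip on the collar's lever, on the lever's radial line 100 mm from the axis, 150 mm above the counter. The lever is an upright steel bar, 14 mm wide across (tangentially), from 79 to 119 mm out from the axis, 130 to 160 mm above the counter; nothing stands below it or beside it. The white pointer ridge (14 x 8 mm) lies on the ring's top on the same radial line.
- lock_mark (a point): locked mark: centre of the top of the single raised white bar (26 x 8 mm, radial) on the hopper's gray cap, 50 mm from the axis; fixed. The open mark is two small white round studs.
- pail: open aluminium pail, rim radius 42 mm, 85 mm high, 0.13 to 0.25 kg; origin at the centre of its underside, z up. A stiff steel handle of 8 mm round bar arches over it in its y-z plane: uprights at y = -58 and +58 mm, top bar along y, 116 mm long, its centreline 150 mm above the underside. 61 mm free between rim and bar.
- pail_bar (a point): middle of the pail handle's top bar, on its centreline
- hook: fixed hook stand, origin under its post, on the counter. Post radius 7 mm, 246 mm high, at the origin; foot plate 130 x 100 x 12 mm. From the post an 8 mm round arm runs to its own -x, sinking from height 240 mm to 230 mm (centreline) at x = -75 mm (the seat), then rises to the tip at x = -108 mm, height 249 mm (tip's top at 253 mm).
- hook_seat (a point): lowest place of the hook, top surface of the arm, 234 mm above the counter; a hung bar's centreline lies 4 mm above it. Axes as hook (x from tip towards the post).
- beaker: frosted-glass beaker, open cup of rim radius 35, 90 high; bystander (mm), origin under its centre
- tamper: steel tamper, foot radius 29, 98 high, knob on a stem; bystander (mm), origin under its centre
- scoop: red aluminium scoop lying on its base, 190 long, 70 wide, 40 high; x towards its mouth, origin under the back wall of the blade, handle to -x (bystander, mm)
- spare_lid: gray plastic lid with a knob, radius 50, 28 high, lying on the counter; bystander (mm), origin under its centre
- can: plain aluminium can WITHOUT a handle, rim radius 42, 85 high; bystander (mm), origin under its centre
- brush: small hand brush lying flat, handle along its -x; bystander (mm), origin under its centre

How it is judged:
On the way, in this order (a step that is already met when the one before it is completed fails the run):
1. the collar is turned to its locked mark (within 0.07 rad, about 4 degrees, either side) and stands still (value of joint collar between 1.33 and 1.47 rad and velocity of joint collar between -0.05 and 0.05 rad/s), for 0.3 s.
2. the pail hangs by its handle's top bar on the hook, let go (x of pail_bar in the frame of hook_seat between -0.02 and 0.03 m and y of pail_bar in the frame of hook_seat between -0.025 and 0.025 m and z of pail_bar in the frame of hook_seat between -0.004 and 0.016 m and contact force between pail and hook above 0.4 N and contact force between pail and the fingers below 0.05 N and angle between pail's own z axis and vertical below 0.4 rad), for 0.3 s.
At the end, for the whole second after the job is handed in: Collar within 0.07 rad (4 degrees) of its locked mark. The pail hangs by its handle's top bar in the hook's seat (bar's middle within 25 mm of the arm sideways, bar 20 mm before to 30 mm behind the seat), upright within 0.4 rad, at rest, released (all of step 2 and value of joint collar between 1.33 and 1.47 rad and linear speed of pail below 0.04 m/s and angular speed of pail below 0.5 rad/s); the robot touches nothing.
It fails at once if another loose thing (beaker, tamper, scoop, spare lid, can or brush) is moved or knocked by more than 30 mm (distance of any of beaker, tamper, scoop, spare_lid, can, brush from where it was at the start of the episode above 0.03 m).
It also fails if it takes over 67 s, if anything falls off the work surface, if the arm or the gripper's body presses on something with over 40 N, if the wrist force passes 120 N, or if a joint passes its speed limit or range.

ROBOT

A 6-joint arm with a two-finger parallel gripper is mounted at the origin on the work surface. World frame = base frame: x ahead of the robot, y to its left, z up, the work surface at z = 0. Lengths are in m, angles in rad, forces in N, time in s.
With the tool pointing down it reaches from about 0.375 to 0.825 m from the base axis. Payload 5.5 kg.
Tool frame: the origin (TCP) lies midway between the tips of the shut fingers; the grasp point (between the pads) lies 19 mm behind it (robot.pinch_z is the distance from the TCP to the grasp point, in m); z points along the fingers, y is the line along which they close (so a half turn about z gives the same grasp; the last joint's range is limited). The gripper opens to 85 mm and grips with 20 to 120 N. Pads are 22 mm wide; open, the fingers measure 114 mm over their backs; the gripper's body (76 mm by 85 mm) begins 54 mm behind the grasp point. The pads swing forward as they close: fully open they stand 13 mm farther back than shut.
Start: joints at [1.126, 0.314, -0.047, 1.21, 0, 1.571], TCP at [0.258, 0.542, 0.231] pointing down, gripper open.
Joint ranges: [-2.67, 2.67], [-0.69, 1.73], [-1.03, 1.25], [-2.08, 2.16], [-1.42, 1.45], [-3.14, 3.14]. Speed limits (rad/s): [2.39, 2.39, 3.01, 3.14, 3.14, 3.14].

INTERFACE

Orientations are given as a 3x3 rotation matrix whose columns are the frame's x, y, z axes.
In Python, from workcell import robot gives the robot as it stands. The module is installed in compiled form; this text tells all that it offers.
- The arm moves only by the shell command python3 -m handwheel 'ROWS' [FORCE]. ROWS is JSON, a list of rows, each a list of 7 numbers: the shift along the tool's x, y, z in cm, then the turn, a rotation vector about the tool's x, y, z in rad, then the finger opening in cm, from 0 to 8.54. A call has 1 to 20 rows; each row shifts and turns the commanded pose from where the row before left it, along the tool's axes as they then stand; what a row does not reach is not made up. A row lasts 1/12 s, in which the tool goes at most 41.7 mm and 7.16 degrees, less where a joint would pass 70% of its speed; a pose out of reach is approached as far as the arm can. A call is refused whole if a number of a shift passes 4.17 or a number of a turn 0.125, either way. A call with a gripper value outside its range is refused whole. The fingers move at their own pace and stop on an object; FORCE is the grip in N (left out, the last holds). Time passes only in rows, so rows that do not move let the fingers close. It gives the time, the measured TCP pose, the force, the opening and the grip force at its end, in the units of the state.
- robot.get_obs(): the state, without advancing time (a new reading comes with each control period).
- robot.get_image(name): name is "scene" or "top"; returns the picture (384x512x3 uint8, red, green, blue); there is no depth.
- robot.camera_params(name): a dict with "camera_matrix" (3x3 intrinsics, pixels), "T" (4x4, takes a point from camera to world coordinates). Camera axes: x right, y down, z forward; pixel columns grow to the right and rows downward; lengths in m; the calibration is good to about 2 mm. A picture is of the moment at which its call begins. camera_params takes no time and is no camera call.
- robot.close_job(): hands the job in; it is judged then, once.
The state is a dict: "time_s": time; "q": joint angles; "joint_vel": joint speeds; "joint_torque": joint torques, N m; "tool_pos": TCP position; "tcp_rot": TCP orientation; "force": force on the tool from outside, world axes, zero at the start; "ft_torque": the same for the moment, N m; "opening": finger opening in m; "finger_force": force on a finger pad.
Only numpy, scipy, OpenCV 4.12 (cv2) and the standard library are available. Lean on these libraries where they do the work, as an engineer would, in place of code of your own. Each camera call takes 0.05 s, during which the arm holds its last target. There are 200 camera calls.

## Working session

There is one attempt and no reset: what is moved stays moved. The work goes in short steps, Python scripts to look and compute and a shell command to move; the robot and the scene stay as the last step left them, time stands still between calls to the robot, and variables do not carry over. Pictures are saved under pics/ and viewed, at most 10 in all, crops included, and the job is handed in when it is done.

```bash
mkdir -p pics
cat > h.py <<'E'
import numpy as np, cv2
from workcell import robot
def snap(n,f):
    im=robot.get_image(n); cv2.imwrite('pics/'+f,im[:,:,::-1]); return im
def cam(n):
    p=robot.camera_params(n); return np.array(p['camera_matrix']),np.array(p['T'])
def ray(n,u,v):
    K,T=cam(n); d=T[:3,:3]@np.linalg.solve(K,[u,v,1.]); return T[:3,3],d
def onz(n,u,v,z):
    o,d=ray(n,u,v); return o+d*(z-o[2])/d[2]
def proj(n,P):
    K,T=cam(n); c=T[:3,:3].T@(np.asarray(P)-T[:3,3]); q=K@c; return q[:2]/q[2]
def tri(a,b):
    (o,d),(p,e)=ray(*a),ray(*b)
    s=np.linalg.lstsq(np.c_[d,-e],p-o,rcond=None)[0]
    A,B=o+s[0]*d,p+s[1]*e; return (A+B)/2,np.linalg.norm(A-B)
E
python3 - <<'E'
from h import *
np.set_printoptions(precision=4,suppress=True)
a=snap('top','top0.png');b=snap('scene','scene0.png')
cv2.imwrite('pics/top0x.png',cv2.resize(a[:,:,::-1],(800,600),interpolation=3))
cv2.imwrite('pics/scene0x.png',cv2.resize(b[:,:,::-1],(800,600),interpolation=3))
for n in('top','scene'): print(cam(n))
o=robot.get_obs();print(o['tool_pos'],o['tcp_rot'],o['force'],o['time_s'],robot.pinch_z)
E
```

```text
(array([[435.4643,   0.    , 257.2315],
       [  0.    , 435.4643, 195.5806],
       [  0.    ,   0.    ,   1.    ]]), array([[ 0.0287, -0.9806,  0.1938,  0.2787],
       [-0.9995, -0.0255,  0.0191,  0.0301],
       [-0.0138, -0.1942, -0.9809,  1.6592],
       [ 0.    ,  0.    ,  0.    ,  1.    ]]))
(array([[392.9351,   0.    , 260.8761],
       [  0.    , 392.9351, 190.225 ],
       [  0.    ,   0.    ,   1.    ]]), array([[ 0.0006,  0.6928, -0.7212,  1.5102],
       [ 0.9998, -0.015 , -0.0136,  0.0703],
       [-0.0202, -0.721 , -0.6926,  1.0339],
       [ 0.    ,  0.    ,  0.    ,  1.    ]]))
[0.2579 0.5411 0.2305] [[-0.9027  0.4303 -0.0007]
 [ 0.4303  0.9027 -0.0014]
 [ 0.0001 -0.0015 -1.    ]] [ 0.3528 -0.218   0.7452] 0.1 0.0187
```

View pics/top0x.png

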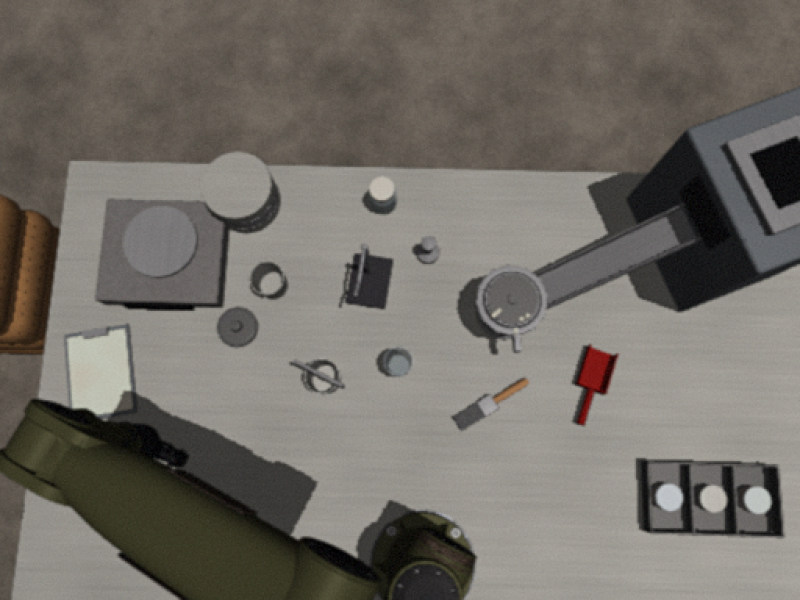

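View pics/scene0x.png

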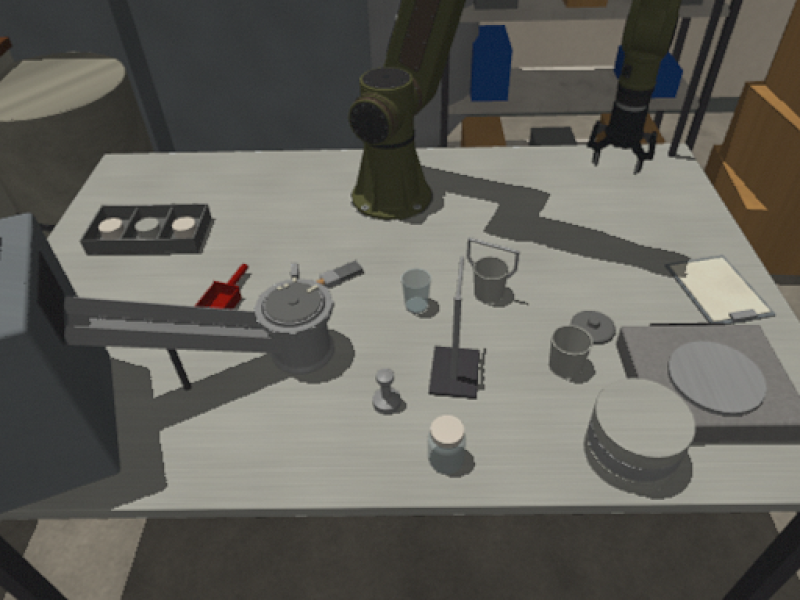

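The top view shows, in 800x600 pixels, the hopper at (512,300), its lever near (517,343), the pail at (322,377) with handle ends near (293,362) and (343,387), and the hook stand at (368,280). In the scene view, the hopper is at (295,305), the pail at (490,275) and the hook at (460,265). I'll zoom in next.

Run:
```python
import cv2,numpy as np
a=cv2.imread('pics/top0.png');b=cv2.imread('pics/scene0.png')
def crop(im,u,v,w,h,s):
    c=cv2.resize(im[v:v+h,u:u+w],None,fx=s,fy=s,interpolation=cv2.INTER_CUBIC)
    for k in range(0,w,10): cv2.line(c,(k*s,0),(k*s,4 if k%50 else 10),(0,0,255),1)
    for k in range(0,h,10): cv2.line(c,(0,k*s),(4,k*s),(0,0,255),1)
    return c
# 800x600 four tiles of 50x37 *8
t=[crop(a,295,165,66,50,6),crop(b,155,160,66,50,6),crop(a,180,150,80,100,3),crop(b,265,145,80,115,3)]
W=np.zeros((600,800,3),np.uint8)
W[:300,:396]=t[0];W[300:600,:396]=t[1]
W[:300,400:640]=t[2];
W2=crop(b,265,145,80,115,5)
W[300:600,400:640]=cv2.resize(b[150:250,270:350],None,fx=3,fy=3,interpolation=2)
cv2.imwrite('pics/crop1.png',W)
```

```text
(no output)
```

View pics/crop1.png

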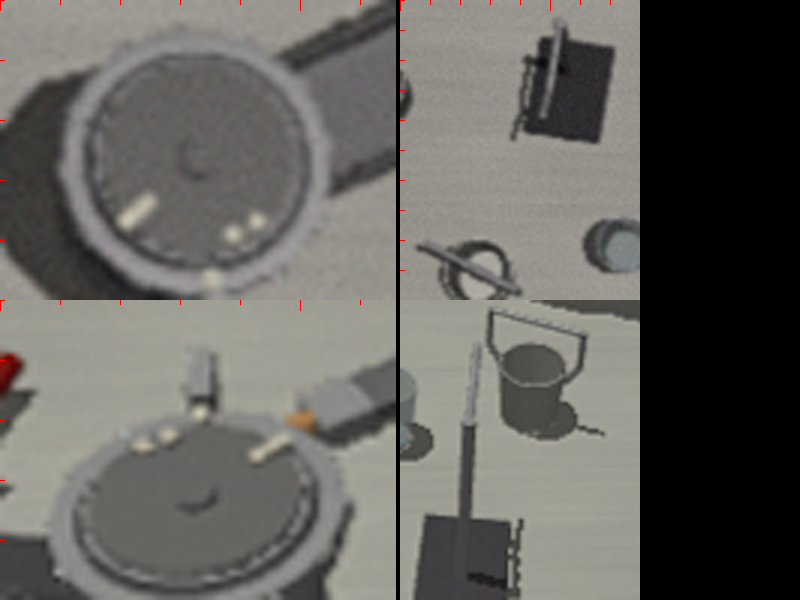

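Crop readings:
- **Top view:** white bar at about (318,200), studs at about (336,203), pointer at about (330,211).
- **Scene view:** the same marks, plus the handle ends at (300,154) and (332,161).
- **Hook:** the arm runs from the post towards the robot.

Next I'll turn these pixels into metres.

```bash
cat > m.py <<'E'
from h import *
from scipy.optimize import least_squares
np.set_printoptions(precision=4,suppress=True)
im={n:cv2.imread(f'pics/{n}0.png') for n in('top','scene')}
def t(u,v,u0,v0,s): return u0+(u+.5)/s-.5, v0+(v+.5)/s-.5
# white-ish blobs near hopper
pts={}
for n,(u0,v0,w,h) in dict(top=(295,165,66,50),scene=(155,160,66,50)).items():
    c=im[n][v0:v0+h,u0:u0+w].astype(float)
    m=((c.min(2)>150)).astype(np.uint8) if 0 else None
    g=cv2.resize(c[:,:,1],None,fx=6,fy=6,interpolation=2)
    print(n,[np.round(c[:,:,1][int(y/6),int(x/6)]) for x,y in ([(138,212),(233,234),(211,277)] if n=='top' else [(270,148),(144,145),(200,112)])])
T=lambda x,y:('top',*t(x,y,295,165,6)); S=lambda x,y:('scene',*t(x,y-300,155,160,6))
for nm,a,b in [('bar',T(138,212),S(270,448)),('stud1',T(233,234),S(144,446)),('stud2',T(257,220),S(168,435)),('ptr',T(211,277),S(200,412))]:
    # right-hand stud in top is the left-hand one in scene
    print(nm,tri(a,b))
print('stud swap',tri(T(257,220),S(144,446)),tri(T(233,234),S(168,435)))
P=lambda x,y:('top',*t(x-400,y,180,150,3)); Q=lambda x,y:('scene',*t(x-400,y-300,270,150,3))
for nm,a,b in [('endL',P(420,245),Q(490,312)),('endR',P(519,291),Q(585,335)),('tip',P(543,115),Q(476,347)),('posttop',P(559,22),Q(468,424))]:
    print(nm,tri(a,b))
E
python3 m.py
```

```text
top [np.float64(175.0), np.float64(177.0), np.float64(181.0)]
scene [np.float64(171.0), np.float64(173.0), np.float64(192.0)]
bar (array([ 0.5651, -0.1504,  0.1576]), np.float64(0.003837957602552447))
stud1 (array([ 0.5558, -0.2142,  0.1515]), np.float64(0.011427323371137912))
stud2 (array([ 0.5599, -0.2123,  0.1643]), np.float64(0.016022762895155182))
ptr (array([ 0.5287, -0.194 ,  0.1522]), np.float64(0.0028831536454197518))
stud swap (array([ 0.5621, -0.2198,  0.1578]), np.float64(0.0033541536343892554)) (array([ 0.5536, -0.2068,  0.1578]), np.float64(0.0013880287725341947))
endL (array([0.4398, 0.241 , 0.1895]), np.float64(0.10786443876780433))
endR (array([0.404 , 0.2489, 0.1116]), np.float64(0.11924991454070391))
tip (array([0.581 , 0.1591, 0.2458]), np.float64(0.002554341061055044))
posttop (array([0.6897, 0.1454, 0.2408]), np.float64(0.0012532251486195513))
```

```bash
cat >> m.py <<'E'
print('---')
eA=tri(P(420,245),Q(585,335)); eB=tri(P(519,291),Q(490,312)); print('handle',eA,eB,(eA[0]+eB[0])/2,np.linalg.norm(eA[0]-eB[0]))
# axis: radial dark-gap / outer rim edges on radial scans about a guess
c0=np.array([.5995,-.1862])
for n in('top','scene'):
    g=im[n][:,:,1].astype(np.float32)
    for z,rlo,rhi,sgn in((.148,.070,.095,-1),(.157,.050,.068,1)):
        E=[]
        for th in np.linspace(0,2*np.pi,180,endpoint=False):
            rr=np.linspace(rlo,rhi,60)
            uv=np.array([proj(n,[*(c0+r*np.array([np.cos(th),np.sin(th)])),z]) for r in rr],np.float32)
            v=cv2.remap(g,uv[None,:,0],uv[None,:,1],cv2.INTER_LINEAR)[0]
            d=np.gradient(cv2.GaussianBlur(v[None],(9,1),0)[0]); k=np.argmax(abs(d))
            E.append(c0+rr[k]*np.array([np.cos(th),np.sin(th)]))
        E=np.array(E)
        f=least_squares(lambda p:np.hypot(*(E-p[:2]).T)-p[2],[*c0,(rlo+rhi)/2],loss='soft_l1',f_scale=.002)
        print(n,z,f.x,np.median(abs(f.fun)))
E
python3 m.py | sed -n '/---/,$p'
python3 - <<'E'
import cv2,numpy as np
from h import *
a=cv2.imread('pics/top0.png');b=cv2.imread('pics/scene0.png')
ax=np.array([.5995,-.1862])
for n,im in(('top',a),('scene',b)):
    g=im.copy()
    K=8
    g=cv2.resize(g,None,fx=4,fy=4,interpolation=2)
    def dot(P,c):
        u,v=proj(n,P); cv2.circle(g,(int(4*u+2),int(4*v+2)),2,c,-1)
    for th in np.linspace(0,2*np.pi,36): dot([*(ax+.08*np.array([np.cos(th),np.sin(th)])),.148],(0,0,255))
    d=np.array([-.0708,-.0078]);d/=np.linalg.norm(d)
    for r in(.079,.1,.119): dot([*(ax+r*d),.16],(0,255,0))
    u,v=proj(n,[*ax,.15]); u,v=int(4*u),int(4*v)
    cv2.imwrite(f'pics/ov_{n}.png',g[v-160:v+240,u-200:u+200])
A=[cv2.imread(f'pics/ov_{n}.png') for n in('top','scene')]
cv2.imwrite('pics/ov.png',np.hstack(A))
E
```

```text
---
handle (array([0.4438, 0.3022, 0.1455]), np.float64(0.003088683903753011)) (array([0.3941, 0.1897, 0.142 ]), np.float64(0.0069122351455893445)) [0.419  0.246  0.1438] 0.12299695026950437Traceback (most recent call last):
  File "m.py", line 31, in <module>
    uv=np.array([proj(n,[*(c0+r*np.array([np.cos(th),np.sin(th)])),z]) for r in rr],np.float32)
                 ~~~~^^^^^^^^^^^^^^^^^^^^^^^^^^^^^^^^^^^^^^^^^^^^^^^^^
  File "h.py", line 12, in proj
    K,T=cam(n); c=T[:3,:3].T@(np.asarray(P)-T[:3,3]); q=K@c; return q[:2]/q[2]
        ~~~^^^
  File "h.py", line 6, in cam
    p=robot.camera_params(n); return np.array(p['camera_matrix']),np.array(p['T'])
ValueError: time passes only in moves, steps and waits
```

View pics/ov.png

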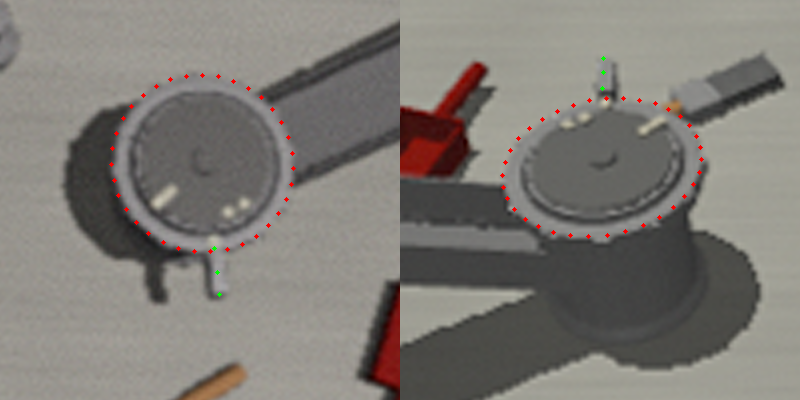

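The overlay shows the ring model (red) and lever line (green) on the real ring and lever in both views, within 1–2 px. I'll refine the axis with cached calibration.

```bash
sed -i 's/^def cam(n):/from functools import lru_cache\n@lru_cache\ndef cam(n):/' h.py; python3 m.py | sed -n '/---/,$p'
```

```text
---
handle (array([0.4438, 0.3022, 0.1455]), np.float64(0.003088683903753011)) (array([0.3941, 0.1897, 0.142 ]), np.float64(0.0069122351455893445)) [0.419  0.246  0.1438] 0.12299695026950437
top 0.148 [ 0.6009 -0.1856  0.0791] 0.0017767745070714977
top 0.157 [ 0.5987 -0.1865  0.0653] 0.0010806044842147436
scene 0.148 [ 0.6029 -0.1834  0.0809] 0.0017327875186623348
scene 0.157 [ 0.6045 -0.1843  0.0617] 0.0027068521840670316
```

```bash
cat > go.py <<'E'
import sys; from h import *
from scipy.spatial.transform import Rotation as R
np.set_printoptions(precision=3,suppress=True)
# usage: go.py x y z yaw_deg_of_tool_x  -> shift in tool cm, turn rotvec
x,y,z,w=map(float,sys.argv[1:5]); o=robot.get_obs(); Rt=np.array(o['tcp_rot'])
c,s=np.cos(np.radians(w)),np.sin(np.radians(w)); G=np.array([[c,s,0],[s,-c,0],[0,0,-1]])
print('t',o['time_s'],'pos',np.array(o['tool_pos']),'q',np.array(o['q']),'F',np.array(o['force']),'op',o['opening'])
print('shift_cm',100*Rt.T@(np.array([x,y,z])-o['tool_pos']),'turn',R.from_matrix(Rt.T@G).as_rotvec())
E
python3 -m handwheel '[[0,0,-1,0,0,-0.111,8.5],[0,0,-1,0,0,-0.111,8.5],[0,0,-1,0,0,-0.111,8.5],[0,0,-1,0,0,-0.111,8.5],[0,0,-1,0,0,-0.111,8.5],[0,0,0,0,0,0,8.5]]'
python3 go.py .501 -.197 .20 186.4
```

```text
time_s: 0.6
tool_pos: [0.2585, 0.5423, 0.2829]
tcp_rot: [[-0.994, -0.113, 0.001], [-0.113, 0.994, 0.002], [-0.001, 0.002, -1.0]]
force: [0.6, -0.3, 0.0]
opening: 0.085
finger_force: 0.0
t 0.6 pos [0.258 0.542 0.283] q [1.126 0.299 0.05  1.32  0.    1.013] F [ 0.612 -0.308  0.017] op 0.08496622008142378
shift_cm [-15.759 -76.204   8.167] turn [0.002 0.001 0.001]
```

```bash
python3 -m handwheel '[[-0.83,-4,0.4,0,0,0,8.5],[-0.83,-4,0.4,0,0,0,8.5],[-0.83,-4,0.4,0,0,0,8.5],[-0.83,-4,0.4,0,0,0,8.5],[-0.83,-4,0.4,0,0,0,8.5],[-0.83,-4,0.4,0,0,0,8.5],[-0.83,-4,0.4,0,0,0,8.5],[-0.83,-4,0.4,0,0,0,8.5],[-0.83,-4,0.4,0,0,0,8.5],[-0.83,-4,0.4,0,0,0,8.5],[-0.83,-4,0.4,0,0,0,8.5],[-0.83,-4,0.4,0,0,0,8.5],[-0.83,-4,0.4,0,0,0,8.5],[-0.83,-4,0.4,0,0,0,8.5],[-0.83,-4,0.4,0,0,0,8.5],[-0.83,-4,0.4,0,0,0,8.5],[-0.83,-4,0.4,0,0,0,8.5],[-0.83,-4,0.4,0,0,0,8.5],[-0.83,-4,0.4,0,0,0,8.5],[0,0,0,0,0,0,8.5]]' | head -2
python3 go.py .501 -.197 .133 186.4
```

```text
time_s: 2.27
tool_pos: [0.4995, -0.2024, 0.2033]
t 2.2667 pos [ 0.5   -0.202  0.203] q [-0.383  0.212 -0.245  1.114 -0.002 -0.485] F [-0.447  0.327 -0.122] op 0.08483986670666657
shift_cm [-0.208  0.539  7.03 ] turn [-0.002 -0.001 -0.011]
```

```bash
python3 -m handwheel '[[-0.2,0.5,2,0,0,0,8.5],[0,0,2,0,0,0,6],[0,0,2,0,0,0,5],[0,0,1,0,0,0,5],[0,0,0,0,0,0,5],[0,0,0,0,0,0,3],[0,0,0,0,0,0,2],[0,0,0,0,0,0,1],[0,0,0,0,0,0,0.5],[0,0,0,0,0,0,0.5],[0,0,0,0,0,0,0.5],[0,0,0,0,0,0,0.5]]' 40
python3 go.py .501 -.197 .133 186.4
```

```text
time_s: 3.27
tool_pos: [0.5006, -0.1925, 0.1368]
tcp_rot: [[-0.994, -0.108, 0.002], [-0.108, 0.994, -0.003], [-0.002, -0.003, -1.0]]
force: [-1.4, -4.5, 5.2]
opening: 0.0137
finger_force: 39.5
t 3.2667 pos [ 0.501 -0.192  0.137] q [-0.366  0.251 -0.354  0.963 -0.002 -0.475] F [-1.438 -4.475  5.229] op 0.013678908191758647
shift_cm [ 0.01  -0.452  0.377] turn [-0.003  0.002 -0.003]
```

```bash
python3 -m handwheel '[[-0.0125,0.5,0,0,0,0.05,0.5],[-0.0125,0.5,0,0,0,0.05,0.5],[-0.0125,0.5,0,0,0,0.05,0.5],[-0.0125,0.5,0,0,0,0.05,0.5],[-0.0125,0.5,0,0,0,0.05,0.5],[-0.0125,0.5,0,0,0,0.05,0.5],[-0.0125,0.5,0,0,0,0.05,0.5],[-0.0125,0.5,0,0,0,0.05,0.5],[-0.0125,0.5,0,0,0,0.05,0.5],[-0.0125,0.5,0,0,0,0.05,0.5],[-0.0125,0.5,0,0,0,0.05,0.5],[-0.0125,0.5,0,0,0,0.05,0.5],[-0.0125,0.5,0,0,0,0.05,0.5],[-0.0125,0.5,0,0,0,0.05,0.5],[-0.0125,0.5,0,0,0,0.05,0.5],[-0.0125,0.5,0,0,0,0.05,0.5],[0,0,0,0,0,0,0.5],[0,0,0,0,0,0,0.5]]'
python3 - <<'E'
from h import *
o=robot.get_obs();p=np.array(o['tool_pos'])
print(np.degrees(np.arctan2(p[1]+.186,p[0]-.6005)),np.hypot(p[1]+.186,p[0]-.6005),o['ft_torque'])
T=[]
for n in('top','scene'):
    im=snap(n,n+'1.png'); u,v=proj(n,[.58,-.18,.15]);u,v=int(u),int(v)
    T.append(cv2.resize(im[v-35:v+35,u-32:u+32,::-1],None,fx=6,fy=6,interpolation=2)); print(n,u-32,v-35)
cv2.imwrite('pics/c2.png',np.hstack(T))
E
```

```text
time_s: 4.77
tool_pos: [0.5259, -0.1197, 0.1369]
tcp_rot: [[-0.77, 0.638, 0.007], [0.638, 0.77, -0.006], [-0.009, -0.001, -1.0]]
force: [7.4, -12.1, -3.2]
opening: 0.0135
finger_force: 43.5
138.36493114402785 0.09982822915609137 [-2.30228661 -1.42867653 -0.70263369]
top 293 161
scene 157 154
```

View pics/c2.png

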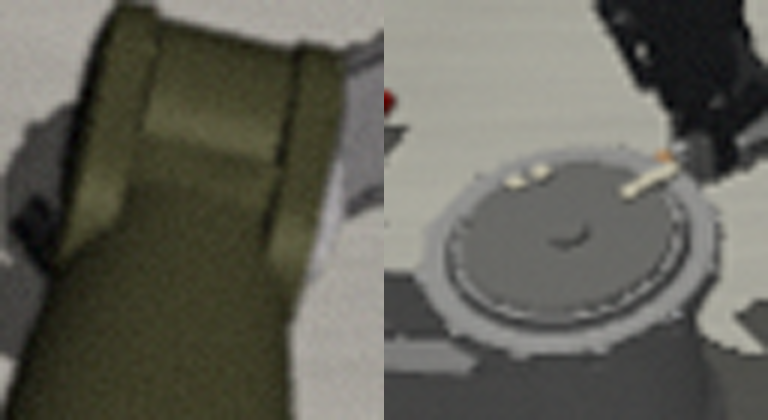

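In the scene crop the lever and pointer, near (690,160), have almost reached the bar at (642,184). The arm hides the top view. I'll add 0.06 rad, release, rise and look again.

```bash
python3 -m handwheel '[[-0.05,0.3,0,0,0,0.03,0.5],[-0.05,0.3,0,0,0,0.03,0.5],[0,0,0,0,0,0,0.5],[0,0,0,0,0,0,0.5],[0,0,0,0,0,0,0.5]]'
python3 -m handwheel '[[0,0,0,0,0,0,4],[0,0,0,0,0,0,6],[0,0,0,0,0,0,6],[0,0,-2,0,0,0,6],[0,0,-3,0,0,0,6],[0,0,-3,0,0,0,6],[4,0,-3,0,0,0,6],[4,0,-1,0,0,0,6],[4,0,0,0,0,0,6],[4,0,0,0,0,0,6],[4,0,0,0,0,0,6],[0,0,0,0,0,0,6],[0,0,0,0,0,0,6]]'
python3 - <<'E'
from h import *
T=[]
for n in('top','scene'):
    im=snap(n,n+'2.png'); u,v=proj(n,[.59,-.18,.15]);u,v=int(u),int(v)
    T.append(cv2.resize(im[v-35:v+35,u-32:u+32,::-1],None,fx=6,fy=6,interpolation=2)); print(n,u-32,v-35)
cv2.imwrite('pics/c3.png',np.hstack(T))
E
```

```text
time_s: 5.28
tool_pos: [0.5296, -0.1158, 0.1368]
tcp_rot: [[-0.73, 0.683, 0.005], [0.683, 0.73, -0.006], [-0.008, -0.001, -1.0]]
force: [4.6, -11.6, 0.2]
opening: 0.0134
finger_force: 41.5
time_s: 6.37
tool_pos: [0.3839, 0.0206, 0.2506]
tcp_rot: [[-0.734, 0.679, 0.001], [0.679, 0.734, 0.001], [0.0, 0.001, -1.0]]
force: [0.0, 0.1, -0.8]
opening: 0.0601
finger_force: 0.0
top 293 158
scene 157 156
```

View pics/c3.png

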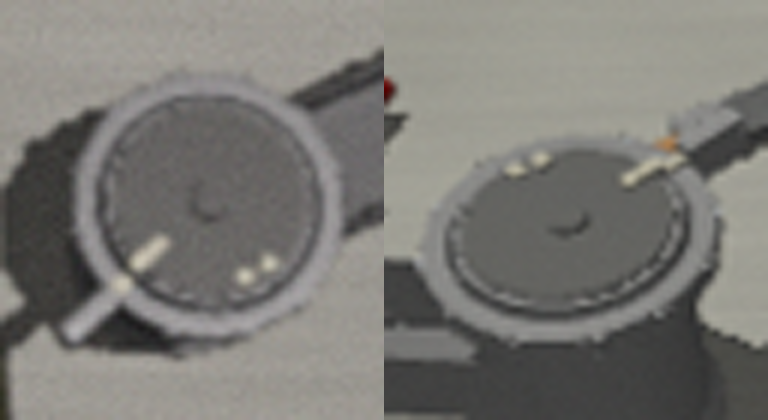

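The top crop shows the bar at (150,253), the pointer at (122,284), and the lever running out to (70,332) on nearly one line. I'll check it numerically.

Run:
```python
from h import *
from scipy.ndimage import center_of_mass
im=cv2.imread('pics/top2.png').astype(float)
f=lambda x,y:(293+(x+.5)/6-.5,158+(y+.5)/6-.5)
# refine blob centroids, weights = brightness (and yellowish) above local level
def cen(x,y,r):
    u,v=f(x,y);u,v=int(round(u)),int(round(v))
    c=im[v-r:v+r+1,u-r:u+r+1]; w=np.clip(c[:,:,2]-150,0,None); k=center_of_mass(w); return u-r+k[1],v-r+k[0]
A=np.array([.6005,-.186])
for A in (A,np.array([.5995,-.186]),np.array([.6015,-.185])):
  for nm,(x,y),z,r in(('bar',(150,253),.160,4),('ptr',(122,284),.152,2),('s1',(245,276),.159,2),('s2',(270,262),.159,2),('lev',(98,306),.16,0)):
    uv=cen(x,y,r) if r else f(x,y)
    d=onz('top',*uv,z)[:2]-A; print(nm,np.round(uv,2),np.round(np.hypot(*d),4),np.round(np.degrees(np.arctan2(d[1],d[0])),2)%360)
```

```text
bar [317.16 199.99] 0.0505 135.38
ptr [312.67 205.12] 0.0731 136.63
s1 [333.44 203.54] 0.0515 204.5
s2 [337.44 201.49] 0.0528 222.01
lev [308.92 208.58] 0.0928 136.35
bar [317.16 199.99] 0.0498 134.57
ptr [312.67 205.12] 0.0724 136.09
s1 [333.44 203.54] 0.0506 204.97
s2 [337.44 201.49] 0.0521 222.74
lev [308.92 208.58] 0.0921 135.92
bar [317.16 199.99] 0.0506 136.98
ptr [312.67 205.12] 0.0731 137.74
s1 [333.44 203.54] 0.0529 205.03
s2 [337.44 201.49] 0.0542 222.08
lev [308.92 208.58] 0.0929 137.22
```

The collar pointer lies within about 1.2° of the bar, a value of about 1.38, which is in tolerance. Next I'll refine the pail and hook using larger crops.

Run:
```python
from h import *
T=[]
for n,(u,v),f in(('top',(184,222),0),('scene',(296,148),0)):
    im=cv2.imread(f'pics/{n}2.png')
    T.append(cv2.resize(im[v:v+50,u:u+40],None,fx=10,fy=10,interpolation=2))
cv2.imwrite('pics/c4.png',np.hstack(T))
```

```text
(no output)
```

View pics/c4.png

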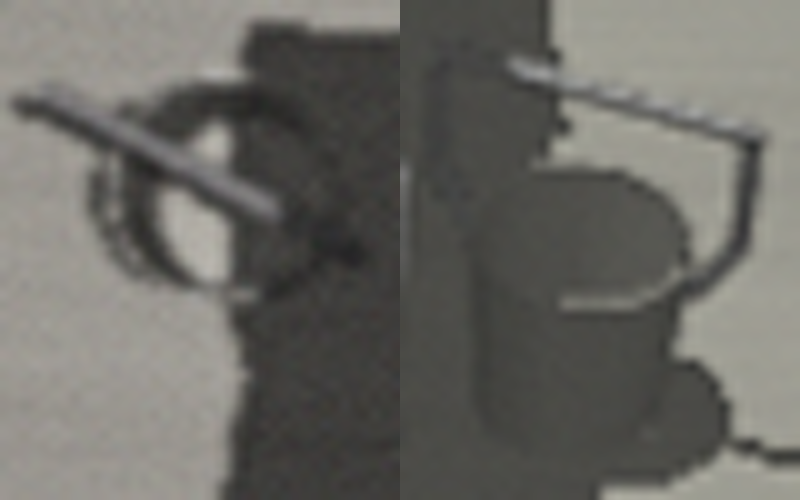

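The bar's lit highlight runs from (15,105) to (285,213) in the top crop. In the scene crop its outer corner is at (763,140). I'll cast these onto the bar's plane, z = 0.15.

```bash
python3 - <<'E'
from h import *
np.set_printoptions(precision=4,suppress=True)
S1=onz('scene',332,161.3,.150); S2=onz('scene',299.9,153.9,.150)
d=(S1-S2)[:2]; print('scene ends',S1,S2,'mid',(S1+S2)/2,'len',np.hypot(*d),'ang',np.degrees(np.arctan2(d[1],d[0])))
f=lambda x,y:(184+(x+.5)/10-.5,222+(y+.5)/10-.5)
a=[onz('top',*f(x,y),.150) for x,y in((15,103),(100,128),(180,168),(270,207),(358,253))]
for p in a: print('top',p)
d=(a[3]-a[1])[:2]; print(np.degrees(np.arctan2(d[1],d[0])))
# rim centre (top view, crop c4: circle left 88 right 342, top 75 bottom 295)
print('rim',onz('top',*f(218,187),.085), 'scene rim', onz('scene',296+18.6,148+23.6,.085))
E
python3 go.py .432 .275 .25 246.2
```

```text
scene ends [0.4493 0.3018 0.15  ] [0.4051 0.1928 0.15  ] mid [0.4272 0.2473 0.15  ] len 0.1175548243030294 ang 67.93655140567428
top [0.4415 0.3073 0.15  ]
top [0.4336 0.2772 0.15  ]
top [0.4205 0.2485 0.15  ]
top [0.4078 0.2166 0.15  ]
top [0.3928 0.1853 0.15  ]
-113.05438666031384
rim [0.4201 0.2438 0.085 ] scene rim [0.4283 0.2479 0.085 ]
t 6.4667 pos [0.386 0.019 0.251] q [ 0.05  -0.101 -0.47   1.201  0.     0.799] F [ 0.253 -0.528  0.067] op 0.05974855206840676
shift_cm [14.013 21.873  0.068] turn [ 0.     0.001 -1.904]
```

```bash
python3 -m handwheel '[[0,0,0,0,0,-0.12,8.5],[0,0,0,0,0,-0.12,8.5],[0,0,0,0,0,-0.12,8.5],[0,0,0,0,0,-0.12,8.5],[0,0,0,0,0,-0.12,8.5],[0,0,0,0,0,-0.12,8.5],[0,0,0,0,0,-0.12,8.5],[0,0,0,0,0,-0.12,8.5],[0,0,0,0,0,-0.12,8.5],[0,0,0,0,0,-0.12,8.5],[0,0,0,0,0,-0.12,8.5],[0,0,0,0,0,-0.12,8.5],[0,0,0,0,0,-0.12,8.5],[0,0,0,0,0,-0.12,8.5],[0,0,0,0,0,-0.12,8.5],[0,0,0,0,0,-0.12,8.5],[0,0,0,0,0,0,8.5],[0,0,0,0,0,0,8.5]]' | head -1
python3 go.py .436 .2765 .21 247.3
python3 - <<'E'
from h import *
np.set_printoptions(precision=4,suppress=True)
t=lambda u,v,u0,v0:(u0+(u+.5)/3-.5,v0+(v+.5)/3-.5)
print('tip top',onz('top',*t(143,115,180,150),.249),'scene',onz('scene',*t(76,47,270,150),.249))
print('post top',onz('top',*t(159,22,180,150),.244),'scene',onz('scene',*t(68,124,270,150),.244))
E
```

```text
time_s: 7.97
t 7.9667 pos [0.386 0.019 0.25 ] q [ 0.048 -0.099 -0.469  1.201  0.    -1.118] F [ 0.215  0.61  -0.164] op 0.08513091513189273
shift_cm [-25.674   5.569   4.01 ] turn [ 0.    -0.    -0.009]
tip top [0.5803 0.1575 0.249 ] scene [0.5847 0.16   0.249 ]
post top [0.6888 0.1445 0.244 ] scene [0.693  0.1457 0.244 ]
```

```bash
python3 -m handwheel '[[-3.2,0.7,0.5,0,0,0,8.5],[-3.2,0.7,0.5,0,0,0,8.5],[-3.2,0.7,0.5,0,0,0,8.5],[-3.2,0.7,0.5,0,0,0,8.5],[-3.2,0.7,0.5,0,0,0,8.5],[-3.2,0.7,0.5,0,0,0,8.5],[-3.2,0.7,0.5,0,0,0,8.5],[-3.2,0.7,0.5,0,0,0,8.5],[0,0,0,0,0,0,8.5],[0,0,0,0,0,0,8.5]]' | head -2
python3 go.py .436 .2765 .131 247.3
python3 - <<'E'
from h import *
im=snap('scene','scene3.png')
cv2.imwrite('pics/c5.png',cv2.resize(im[90:240,230:400,::-1],None,fx=4,fy=4,interpolation=2))
E
```

```text
time_s: 8.8
tool_pos: [0.4337, 0.2776, 0.2093]
t 8.8 pos [0.434 0.278 0.209] q [ 0.569  0.166 -0.287  1.119 -0.    -0.6  ] F [ 0.961 -0.558  0.006] op 0.08494573494024624
shift_cm [-0.    -0.257  7.833] turn [ 0.001 -0.001 -0.005]
```

View pics/c5.png

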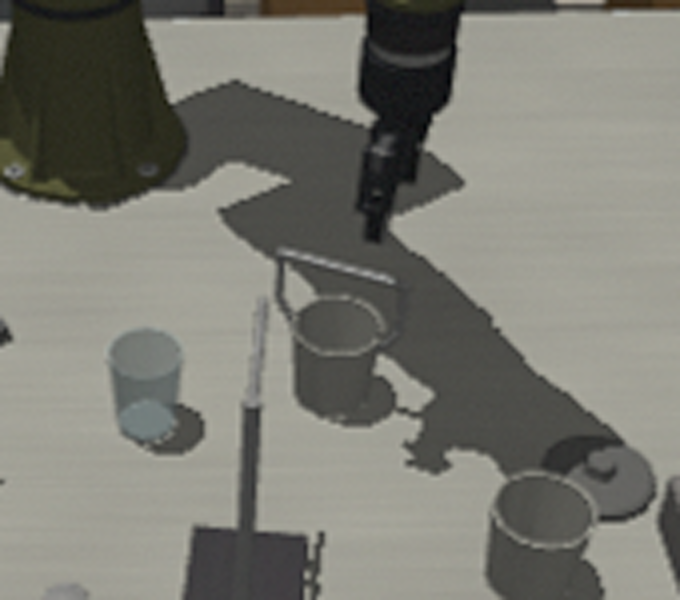

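The gripper tip at (373,240) stands above the right half of the bar, which runs from (280,250) to (405,283). That matches the plan, so I'll descend and close.

```bash
python3 -m handwheel '[[0,-0.2,2,0,0,0,8.5],[0,0,2,0,0,0,8.5],[0,0,2,0,0,0,8.5],[0,0,1.8,0,0,0,8.5],[0,0,0,0,0,0,7],[0,0,0,0,0,0,5],[0,0,0,0,0,0,3.5],[0,0,0,0,0,0,2],[0,0,0,0,0,0,1],[0,0,0,0,0,0,0.2],[0,0,0,0,0,0,0.2],[0,0,0,0,0,0,0.2],[0,0,0,0,0,0,0.2],[0,0,0,0,0,0,0.2],[0,0,0,0,0,0,0.2],[0,0,0,0,0,0,0.2]]' 90
```

```text
time_s: 10.18
tool_pos: [0.436, 0.2764, 0.1334]
tcp_rot: [[-0.39, -0.921, 0.001], [-0.921, 0.39, 0.001], [-0.002, -0.001, -1.0]]
force: [-0.5, -0.4, 7.0]
opening: 0.0048
finger_force: 88.1
```

```bash
python3 -m handwheel '[[0,0,-0.5,0,0,0,0.2],[0,0,-0.5,0,0,0,0.2],[0,0,-1,0,0,0,0.2],[0,0,-1,0,0,0,0.2],[0,0,-1,0,0,0,0.2],[0,0,-1,0,0,0,0.2],[0,0,0,0,0,0,0.2],[0,0,0,0,0,0,0.2],[0,0,0,0,0,0,0.2]]'
python3 - <<'E'
from h import *
im=snap('scene','scene4.png'); a=snap('top','top4.png')
cv2.imwrite('pics/c6.png',np.hstack([cv2.resize(im[120:220,280:360,::-1],None,fx=5,fy=5,interpolation=2),cv2.resize(a[180:280,160:240,::-1],None,fx=5,fy=5,interpolation=2)]))
o=robot.get_obs(); print(o['ft_torque'])
E
```

```text
time_s: 10.93
tool_pos: [0.4354, 0.2758, 0.1822]
tcp_rot: [[-0.39, -0.921, -0.0], [-0.921, 0.39, -0.0], [0.0, 0.0, -1.0]]
force: [0.2, -0.5, -1.4]
opening: 0.0049
finger_force: 88.1
[ 0.03153259 -0.02587889  0.0220581 ]
```

View pics/c6.png

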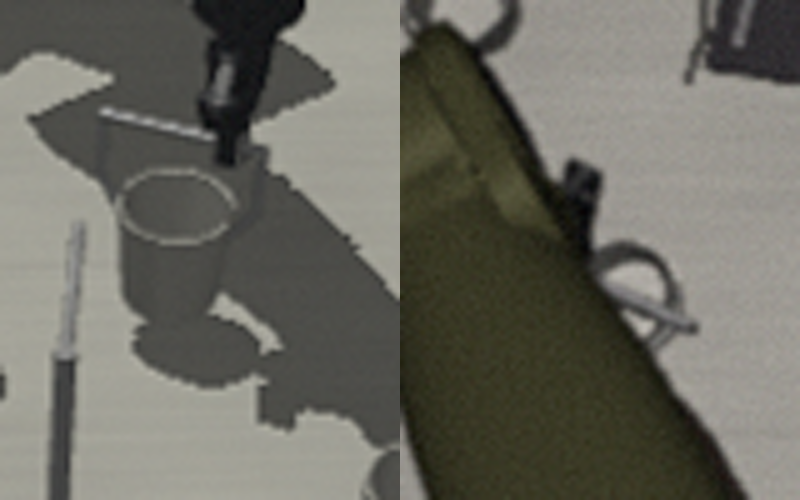

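The pail is off the counter, with a force of 1.4 N (about 0.14 kg). The bar's free left end is at (100,112) in the scene crop, which I'll use to work out the grip offset.

```bash
python3 - <<'E'
from h import *
f=lambda n,x,y,u0,v0:onz(n,u0+(x+.5)/5-.5,v0+(y+.5)/5-.5,.199)
L1=f('scene',99,112,280,120); L2=f('top',295,329,160,180)
p=np.array(robot.get_obs()['tool_pos'])
for L in(L1,L2): print(L,np.hypot(*(L-p)[:2]),np.degrees(np.arctan2(*(p-L)[1::-1])))
E
for s in .030 .034; do python3 -c "
s=$s;print(.616-.11*.992+s*.126,.1545+.11*.126+s*.992)"; done
python3 go.py .511 .2 .265 262.75
```

```text
[0.39985624 0.18909016 0.199     ] 0.0934237905594063 67.86248121632437
[0.39384364 0.18302863 0.199     ] 0.10135746739131948 66.00509079650259
0.51066 0.19812000000000002
0.511164 0.20208800000000002
t 11.0333 pos [0.435 0.276 0.182] q [ 0.565  0.182 -0.332  1.057  0.    -0.605] F [ 0.061 -0.472 -2.394] op 0.004348667638262741
shift_cm [ 4.01  -9.937 -8.331] turn [ 0.001 -0.001 -0.274]
```

```bash
python3 -m handwheel '[[0,0,-0.7,0,0,-0.02,0.2],[0,0,-1.2,0,0,-0.04,0.2],[0,0,-1.3,0,0,-0.05,0.2],[0,0,-1.3,0,0,-0.05,0.2],[0,0,-1.3,0,0,-0.05,0.2],[0,0,-1.2,0,0,-0.04,0.2],[0,0,-0.8,0,0,-0.024,0.2],[0,0,-0.5,0,0,0,0.2],[0,0,0,0,0,0,0.2],[0,0,0,0,0,0,0.2]]' | head -3
python3 go.py .511 .202 .265 262.75
```

```text
time_s: 11.87
tool_pos: [0.4354, 0.2758, 0.2651]
tcp_rot: [[-0.127, -0.992, -0.0], [-0.992, 0.127, -0.0], [0.0, 0.0, -1.0]]
t 11.8667 pos [0.435 0.276 0.265] q [ 0.565  0.142 -0.187  1.241 -0.    -0.879] F [ 0.44   0.717 -1.057] op 0.00452801518186347
shift_cm [ 6.367 -8.434  0.005] turn [ 0.    -0.    -0.001]
```

```bash
python3 -m handwheel '[[0.6,-0.8,0.1,0,0,0,0.2],[1,-1.3,0.1,0,0,0,0.2],[1.1,-1.4,0.1,0,0,0,0.2],[1.1,-1.4,0.1,0,0,0,0.2],[1.1,-1.4,0.1,0,0,0,0.2],[0.9,-1.2,0.1,0,0,0,0.2],[0.4,-0.6,0.1,0,0,0,0.2],[0.2,-0.3,0.1,0,0,0,0.2],[0,0,0,0,0,0,0.2],[0,0,0,0,0,0,0.2],[0,0,0,0,0,0,0.2]]' | head -3
python3 go.py .6203 .1882 .2565 262.75
python3 - <<'E'
from h import *
im=snap('scene','scene5.png'); cv2.imwrite('pics/c7.png',cv2.resize(im[100:240,220:400,::-1],None,fx=4,fy=4,interpolation=2))
E
```

```text
time_s: 12.78
tool_pos: [0.5102, 0.2022, 0.2572]
tcp_rot: [[-0.126, -0.992, -0.001], [-0.992, 0.126, 0.0], [-0.0, 0.001, -1.0]]
t 12.7833 pos [0.51  0.202 0.257] q [ 0.377  0.208 -0.126  1.237  0.    -1.068] F [-1.03   0.497 -0.669] op 0.004980216066059646
shift_cm [  0.009 -11.1     0.063] turn [0.001 0.    0.001]
```

View pics/c7.png

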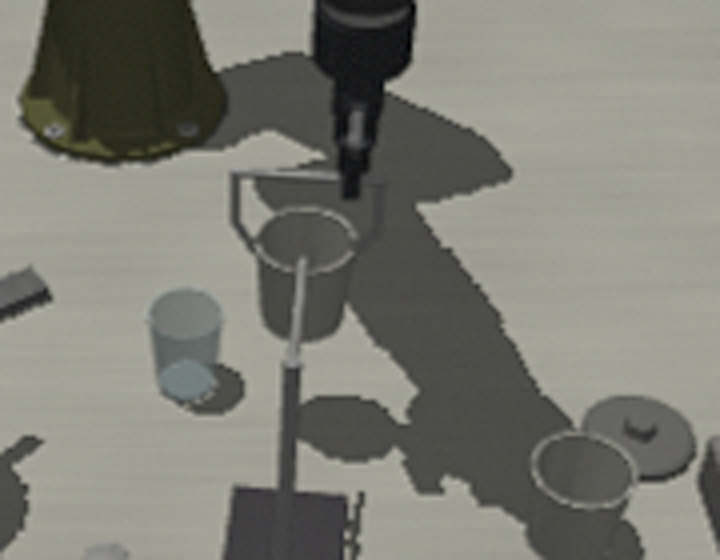

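Tenth picture: the bar spans (232,178) to (385,185), so its middle is near (308,180). That lies on the extended line of the hook arm from (293,360) to (303,260), so it is aligned. I'll slide it in and watch the force.

```bash
python3 -m handwheel '[[0,-0.5,0,0,0,0,0.2],[0,-0.8,0,0,0,0,0.2],[0,-1,0,0,0,0,0.2],[0,-1,0,0,0,0,0.2],[0,-1,0,0,0,0,0.2],[0,-1,0,0,0,0,0.2],[0,-1,0,0,0,0,0.2],[0,-1,0,0,0,0,0.2],[0,-1,0,0,0,0,0.2],[0,-1,0,0,0,0,0.2],[0,-0.8,0,0,0,0,0.2],[0,-0.6,0,0,0,0,0.2],[0,-0.3,0,0,0,0,0.2],[0,0,0,0,0,0,0.2],[0,0,0,0,0,0,0.2],[0,0,0,0,0,0,0.2]]'
python3 -m handwheel '[[0,0,0.4,0,0,0,0.2],[0,0,0.5,0,0,0,0.2],[0,0,0.5,0,0,0,0.2],[0,0,0.5,0,0,0,0.2],[0,0,0.5,0,0,0,0.2],[0,0,0.3,0,0,0,0.2],[0,0,0.2,0,0,0,0.2],[0,0,0,0,0,0,0.2],[0,0,0,0,0,0,0.2]]'
```

```text
time_s: 14.17
tool_pos: [0.6194, 0.188, 0.2574]
tcp_rot: [[-0.126, -0.992, -0.0], [-0.992, 0.126, 0.0], [-0.0, 0.0, -1.0]]
force: [0.5, 0.1, -1.8]
opening: 0.0044
finger_force: 88.0
time_s: 14.92
tool_pos: [0.6198, 0.1879, 0.2283]
tcp_rot: [[-0.126, -0.992, -0.0], [-0.992, 0.126, 0.0], [-0.0, 0.0, -1.0]]
force: [0.3, 0.1, -1.2]
opening: 0.0044
finger_force: 88.1
```

```bash
python3 -m handwheel '[[0,0,0.2,0,0,0,0.2],[0,0,0.15,0,0,0,0.2],[0,0,0.1,0,0,0,0.2],[0,0,0,0,0,0,0.2],[0,0,0,0,0,0,0.2],[0,0,0,0,0,0,0.2]]' | sed -n '2p;4p'
python3 -m handwheel '[[0,0,0.1,0,0,0,0.2],[0,0,0.1,0,0,0,0.2],[0,0,0,0,0,0,0.2],[0,0,0,0,0,0,0.2],[0,0,0,0,0,0,0.2]]' | sed -n '2p;4p'
```

```text
tool_pos: [0.6198, 0.1879, 0.2238]
force: [-0.6, 0.5, -1.3]
tool_pos: [0.6199, 0.1879, 0.2218]
force: [0.6, -0.5, -1.4]
```

```bash
for i in 1 2; do :; done; python3 -m handwheel '[[0,0,0.1,0,0,0,0.2],[0,0,0.1,0,0,0,0.2],[0,0,0,0,0,0,0.2],[0,0,0,0,0,0,0.2],[0,0,0,0,0,0,0.2]]' | sed -n '2p;4p'
python3 -m handwheel '[[0,0,0.1,0,0,0,0.2],[0,0,0.1,0,0,0,0.2],[0,0,0,0,0,0,0.2],[0,0,0,0,0,0,0.2],[0,0,0,0,0,0,0.2]]' | sed -n '2p;4p'; python3 go.py .62 .188 .218 262.75
```

```text
tool_pos: [0.6201, 0.188, 0.2207]
force: [-1.7, -0.0, 5.7]
tool_pos: [0.6202, 0.1881, 0.2198]
force: [-3.3, 0.9, 11.8]
t 16.6667 pos [0.62  0.188 0.22 ] q [ 0.295  0.408  0.06   1.221 -0.    -1.15 ] F [-3.261  0.911 11.84 ] op 0.0050162782200288405
shift_cm [0.011 0.017 0.179] turn [-0.002  0.001 -0.   ]
```

Contact came at bar height ≈ 0.237, as expected for the seat. I'll unload slightly, open gently and lift.

```bash
python3 -m handwheel '[[0,0,-0.1,0,0,0,0.2],[0,0,-0.1,0,0,0,0.2],[0,0,0,0,0,0,0.2],[0,0,0,0,0,0,0.8],[0,0,0,0,0,0,1],[0,0,0,0,0,0,1.2],[0,0,0,0,0,0,1.6],[0,0,0,0,0,0,2],[0,0,0,0,0,0,2.5],[0,0,0,0,0,0,3],[0,0,0,0,0,0,4],[0,0,0,0,0,0,4],[0,0,0,0,0,0,4],[0,0,0,0,0,0,4],[0,0,0,0,0,0,4],[0,0,0,0,0,0,4]]' 20
python3 - <<'E'
from h import *
snap('scene','scene6.png')
E
```

```text
time_s: 18.0
tool_pos: [0.6198, 0.1879, 0.2198]
tcp_rot: [[-0.126, -0.992, -0.0], [-0.992, 0.126, 0.0], [0.0, 0.0, -1.0]]
force: [0.1, 0.1, 0.5]
opening: 0.0399
finger_force: 0.0
```

```bash
python3 -m handwheel '[[0,0,-0.5,0,0,0,4],[0,0,-1,0,0,0,4],[0,0,-1.5,0,0,0,4],[0,0,-2,0,0,0,4],[0,0,-2,0,0,0,4],[0,0,-2,0,0,0,4],[0,0,-2,0,0,0,4],[0,2,0,0,0,0,4],[-2,3,0,0,0,0,4],[-3,3,0,0,0,0,4],[-3,3,0,0,0,0,4],[-3,3,0,0,0,0,4],[-3,3,0,0,0,0,4],[-2,2,0,0,0,0,4],[0,0,0,0,0,0,4],[0,0,0,0,0,0,4]]'
python3 - <<'E'
from h import *
np.set_printoptions(precision=4,suppress=True)
a=snap('scene','scene7.png')
b=snap('scene','scene8.png'); t=snap('top','top7.png'); 
# movement between frames & vs bystanders at start
s0=cv2.imread('pics/scene0.png')[:,:,::-1]
print('still diff',np.abs(a.astype(int)-b)[120:240,250:360].mean())
z=.238; seat=np.array([.616,.1545]); hx=np.array([.992,-.126]); hy=np.array([.126,.992])
for n,im in(('scene',b),('top',t)):
    g=im[:,:,1].astype(np.float32)
    print(n,'bar row means (hook x mm: grey)')
    for d in range(-24,34,4):
        v=[]
        for s in list(range(-50,-14,2))+list(range(14,50,2)):
            u=proj(n,[*(seat+d/1e3*hx+s/1e3*hy),z]); v.append(cv2.getRectSubPix(g,(1,1),(float(u[0]),float(u[1])))[0,0])
        print(d,round(float(np.mean(v)),1),end='; ')
    print()
E
```

```text
time_s: 19.38
tool_pos: [0.4526, 0.3695, 0.3309]
tcp_rot: [[-0.123, -0.992, 0.001], [-0.992, 0.123, 0.001], [-0.001, -0.001, -1.0]]
force: [0.3, -0.2, -0.2]
opening: 0.0403
finger_force: 0.0
still diff 1.1945454545454546
scene bar row means (hook x mm: grey)
-24 161.1; -20 161.5; -16 161.0; -12 159.8; -8 156.9; -4 149.4; 0 135.0; 4 107.3; 8 126.6; 12 161.2; 16 163.8; 20 161.8; 24 161.7; 28 161.8; 32 160.4; 
top bar row means (hook x mm: grey)
-24 76.5; -20 84.6; -16 93.2; -12 85.3; -8 91.6; -4 107.8; 0 123.0; 4 95.2; 8 83.8; 12 93.5; 16 99.5; 20 93.4; 24 76.6; 28 72.0; 32 83.9;
```

Run:
```python
from h import *
seat=np.array([.616,.1545]); hx=np.array([.992,-.126]); hy=np.array([.126,.992])
im=cv2.imread('pics/scene8.png')[:,:,1].astype(np.float32)
S=range(-80,82,4)
print([(s,int(min(cv2.getRectSubPix(im,(1,1),tuple(map(float,proj('scene',[*(seat+d/1e3*hx+s/1e3*hy),.238]))))[0,0] for d in(0,3,6,9)))for s in S])
for n in('scene','top'):
    a=cv2.imread(f'pics/{n}0.png'); b=cv2.imread(f'pics/{n}{8 if n=="scene" else 7}.png')
    for nm,u,v in((('beaker',416,290),('tamper',385,390),('scoop',222,296),('brush',342,272),('lid',592,326),('can',570,350)) if n=='scene' else (('tamper',428,250),('beaker',395,362),('scoop',596,370),('brush',480,407),('can',268,280),('lid',237,326))):
        u,v=int(u*.64),int(v*.64); p=a[v-9:v+10,u-9:u+10]; r=cv2.matchTemplate(b[v-17:v+18,u-17:u+18],p,cv2.TM_CCOEFF_NORMED)
        _,m,_,l=cv2.minMaxLoc(r); print(n,nm,round(m,2),l[0]-8,l[1]-8)
```

```text
File "<stdin>", line 5
    print([(s,int(min(cv2.getRectSubPix(im,(1,1),tuple(map(float,proj('scene',[*(seat+d/1e3*hx+s/1e3*hy),.238]))))[0,0] for d in(0,3,6,9)))for s in S])
                                                                                                                                                     ^
SyntaxError: closing parenthesis ']' does not match opening parenthesis '('
```

Run:
```python
from h import *
seat=np.array([.616,.1545]); hx=np.array([.992,-.126]); hy=np.array([.126,.992])
im=cv2.imread('pics/scene8.png')[:,:,1].astype(np.float32)
def px(d,s):
    u=proj('scene',[*(seat+d/1e3*hx+s/1e3*hy),.238]); return cv2.getRectSubPix(im,(1,1),(float(u[0]),float(u[1])))[0,0]
print([(s,int(min(px(d,s) for d in(0,3,6,9)))) for s in range(-80,82,4)])
for n in('scene','top'):
    a=cv2.imread(f'pics/{n}0.png'); b=cv2.imread(f'pics/{n}{8 if n=="scene" else 7}.png')
    for nm,u,v in((('beaker',416,290),('tamper',385,390),('scoop',222,296),('brush',342,272),('lid',592,326),('can',570,350)) if n=='scene' else (('tamper',428,250),('beaker',395,362),('scoop',596,370),('brush',480,407),('can',268,280),('lid',237,326))):
        u,v=int(u*.64),int(v*.64); p=a[v-9:v+10,u-9:u+10]; r=cv2.matchTemplate(b[v-17:v+18,u-17:u+18],p,cv2.TM_CCOEFF_NORMED)
        _,m,_,l=cv2.minMaxLoc(r); print(n,nm,round(m,2),l[0]-8,l[1]-8)
```

```text
[(-80, 121), (-76, 122), (-72, 124), (-68, 126), (-64, 119), (-60, 84), (-56, 64), (-52, 84), (-48, 93), (-44, 100), (-40, 107), (-36, 104), (-32, 110), (-28, 112), (-24, 108), (-20, 107), (-16, 109), (-12, 109), (-8, 103), (-4, 101), (0, 89), (4, 77), (8, 100), (12, 110), (16, 105), (20, 101), (24, 104), (28, 104), (32, 105), (36, 108), (40, 111), (44, 110), (48, 108), (52, 109), (56, 81), (60, 86), (64, 145), (68, 164), (72, 162), (76, 163), (80, 162)]
scene beaker 0.59 -1 0
scene tamper 1.0 0 0
scene scoop 1.0 0 0
scene brush 0.94 0 0
scene lid 0.34 -4 -2
scene can 0.99 0 0
top tamper 0.99 0 0
top beaker 0.99 0 0
top scoop 0.98 0 0
top brush 1.0 0 0
top can 1.0 0 0
top lid 0.31 3 -4
```

```bash
python3 -c "
from workcell import robot
print(robot.close_job())"
```

```text
the job is handed in; nothing more can be done
None
```

I turned the collar to within about 1.2° of the locked mark (limit 4°), hung the pail centred and still on the hook, and handed the job in; no result came back, and no other loose thing appeared to move, though I couldn't confirm the spare lid, which matched poorly in both final pictures (probably shadow or the arm).

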